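Seat an expansion card and close its retention lever inside an open desktop computer

TASK

Reach down through the opening at the rear of the open desktop computer and, with the fingertips, first push the proud expansion card straight down until it is fully home in its slot, then press the blue retention lever down until it is fully home. Do not touch the computer's steel chassis frame (walls, rim, cross brace, drive carrier). Nothing is picked up: leave everything else on the computer and the bench where it lies.

Things in the scene. Friction and masses are not known exactly. Their poses are not given: they have to be found in the camera images.
- frame: galvanised steel chassis frame of a desktop computer lying flat, cover off, fixed: 350 (x) x 310 (y). It is the walls, 12 wide rim, cross brace and flat drive carrier, all topping out 112 above the bench. Origin on the bench under the computer's middle; x from rear wall to front bezel, y to the left seen from the rear, z up. The rear wall faces the robot, turned up to 0.35 rad either way
- opening (a point): centre of the rectangular opening in the frame at rim height, 112 above the bench: 113 clear along the frame's x and 143 along its y, bounded by the rear rim (-x), the side rim (-y), the cross brace (+y) and the drive carrier (+x). Axes as the frame's
- card_top (a point): middle of the flat top face (96 along the frame's x, 16 along its y) of the white-shrouded expansion card standing upright in its slot below the opening; moves with the card. It lies 3.5 to +x and 28.5 to -y of the opening's centre. Seated, it is 74 above the bench (38 below the rim); at the start 5 to 8 higher
- card (a joint): how far the card has been pushed down, m: 0 is 8 mm proud, 0.008 is fully home against a dead stop; starts at 0 to 0.003. It slides straight down against about 8 N of friction and stays where it is left
- lever_pad (a point): centre of the top of the blue thumb pad at the lever's free end, below the opening; pad 36 along the frame's x, 26 along its y, 5 thick; moves with the lever. Lever home: pad level, its top 78 above the bench (34 below the rim), 18.5 to -x and 29.5 to +y of the opening's centre. At the start 22 to 31 higher, sloping, free end up, and up to 5 nearer -y
- lever (a joint): angle of the blue card retention lever, rad: 0 raised, 0.33 fully home (level) at a dead stop; starts at 0 to 0.10. Its bar, 10 wide, runs along the frame's y close to the rear wall; it swings down about an axis parallel to the frame's x beside the -y wall, 96 from the pad's centre, 78 above the bench. Takes about 3 N at the pad and stays where it is left
- ssd: black 2.5-inch solid-state drive, 100 x 70 x 7, lying flat on the drive carrier of the computer; origin at the centre of its underside
- hard_disk: silver 3.5-inch hard disk, 147 x 102 x 26, lying on the bench; origin at the centre of its underside
- screwdriver: screwdriver about 200 long, lying on the bench
- air_can: blue spray can with red cap, 52 across, 180 tall, standing on the bench; origin at the centre of its underside
- memory_tray: black tray 160 x 120 x 22 with four memory modules, on the bench; origin at the centre of its underside
- screw_dish: round steel dish of screws, 100 across, 22 high, on the bench; origin at the centre of its underside
- old_card: removed blue circuit card, 150 x 68 x 23, lying on the bench; origin at the centre of its underside

How it is judged:
On the way, in this order (a step that is already met when the one before it is completed fails the run):
1. the card is fully home in its slot, within 1.5 mm (value of joint card above 0.0065 m), for 0.2 s.
2. then the retention lever is fully home, within 0.03 rad (3 mm at the pad) (value of joint card above 0.0065 m and value of joint lever above 0.3 rad), for 0.2 s.
At the end, for the whole second after the job is handed in: The card is within 1.5 mm of fully home, the lever within 0.03 rad of fully home and at rest, and the loose things are within 20 mm of where they lay (all of step 2 and velocity of joint lever below 0.05 rad/s and distance of each of ssd, hard_disk, screwdriver, air_can, memory_tray, screw_dish, old_card from where it was at the start of the episode below 0.02 m); the robot touches nothing.
It fails at once if the robot touched the chassis frame (over 0.5 N) (contact force between any of the fingers, the arm and frame above 0.5 N).
It fails at once if the card or the lever was pulled upward past its stop (height (world z) of card_top above 0.0845 m or height (world z) of lever_pad above 0.1135 m).
It fails at once if a loose thing was shifted by more than 20 mm or picked up (distance of any of ssd, hard_disk, screwdriver, air_can, memory_tray, screw_dish, old_card from where it was at the start of the episode above 0.02 m).
It also fails if it takes over 42 s, if anything falls off the work surface, if the arm or the gripper's body presses on something with over 40 N, if the wrist force passes 120 N, or if a joint passes its speed limit or range.

ROBOT

A 6-joint arm with a two-finger parallel gripper is mounted at the origin on the work surface. World frame = base frame: x ahead of the robot, y to its left, z up, the work surface at z = 0. Lengths are in m, angles in rad, forces in N, time in s.
With the tool pointing down it reaches from about 0.35 to 0.975 m from the base axis. Payload 4.9 kg.
Tool frame: the origin (TCP) lies at the very end of the fingers, on their centre line; the grasp point (between the pads) lies 19 mm behind it; z points along the fingers, y is the line along which they close (so a half turn about z gives the same grasp; the last joint's range is limited). The gripper opens to 85 mm and grips with 20 to 120 N. Pads are 22 mm wide; open, the fingers measure 114 mm over their backs; the gripper's body (76 mm by 85 mm) begins 54 mm behind the grasp point. The pads swing forward as they close: fully open they stand 13 mm farther back than shut.
Start: joints at [-1.282, 0.053, 1.613, -0, 1.476, -0.119], TCP at [0.248, -0.574, 0.231] pointing down, gripper open.
Joint ranges: [-3.01, 3.01], [-1.01, 2.22], [0.06, 2.58], [-1.02, 4.17], [0.09, 2.62], [-3.14, 3.14]. Speed limits (rad/s): [2.57, 2.57, 3.14, 3.14, 3.14, 3.14].

INTERFACE

Orientations are given as a unit quaternion [w, x, y, z].
In Python, from plant import manip gives the robot as it stands.
- The arm moves only by the tool play_rows, never from a script. Its argument "series" is a list that holds one entry, the list of rows, each a list of 7 numbers: the shift along the world's x, y, z in m, then the turn, a rotation vector about the world's x, y, z in degrees, then the opening, from 0 (shut) to 1 (fully open). In form: [[[dx, dy, dz, rx, ry, rz, grip], ...]]. A call has 1 to 10 rows; each row shifts and turns the commanded pose from where the row before left it; what a row does not reach is not made up. A row lasts 1/10 s, in which the tool goes at most 50 mm and 8.59 degrees, less where a joint would pass 70% of its speed; a pose out of reach is approached as far as the arm can. A call with a gripper value outside its range is refused whole. The fingers move at their own pace and stop on an object; the grip force is fixed at half the most. Time passes only in rows, so rows that do not move let the fingers close. It gives the time, the measured TCP pose, the force, the opening and the grip force at its end, in the units of the state.
- manip.state(): the state, without advancing time (a new reading comes with each control period).
- manip.grab_frame(name): name is "scene" or "top" or "wrist"; returns a dict with "frame" (400x640x3 uint8, blue, green, red), "mtx" (3x3 intrinsics, pixels), "R" (3x3) and "t" (3): a world point X has camera coordinates R X + t. Camera axes: x right, y down, z forward; pixel columns grow to the right and rows downward; lengths in m; the calibration is good to about 2 mm. A picture is of the moment at which its call begins. There is no depth.
- manip.job_done(): hands the job in; it is judged then, once.
The state is a dict: "time": time; "joint_pos": joint angles; "joint_vel": joint speeds; "joint_efforts": joint torques, N m; "tool_pos": TCP position; "tool_rot": TCP orientation; "contact_force": force on the tool from outside, world axes, zero at the start; "ft_torque": the same for the moment, N m; "gripper_width": opening from 0.0 (shut) to 1.0 (fully open); "grasp_force": force on a finger pad.
Only numpy, scipy, OpenCV 4.12 (cv2) and the standard library are available. Lean on these libraries where they do the work, as an engineer would, in place of code of your own. Each camera call takes 0.05 s, during which the arm holds its last target. There are 200 camera calls.

## Working session

There is one attempt and no reset: what is moved stays moved. The work goes in short steps, Python scripts to look and compute and a tool call to move; the robot and the scene stay as the last step left them, time stands still between calls to the robot, and variables do not carry over. Pictures are saved under pics/ and viewed, at most 10 in all, crops included, and the job is handed in when it is done.

Besides the shell and the picture viewer there is one more tool, called after "Emit:" as name(argument=value, ...), one argument or row to a line, values as JSON. play_rows: Moves the arm, as the interface text tells. Its arguments: {"type":"object","properties":{"series":{"type":"array"}},"required":["series"]}

```bash
mkdir -p pics; cat > h.py <<'E'
import numpy as np, cv2
from plant import manip
def grab(name, save=None):
    f=manip.grab_frame(name)
    if save: cv2.imwrite('pics/'+save,f['frame'])
    return f
def ray(f,uv,z):
    f={k:np.asarray(v) for k,v in f.items()}
    R,t=f['R'],f['t']; c=-R.T@t
    d=R.T@np.linalg.inv(f['mtx'])@np.array([uv[0],uv[1],1.])
    return c+d*(z-c[2])/d[2]
def proj(f,X):
    p=np.asarray(f['mtx'])@(np.asarray(f['R'])@np.asarray(X)+np.asarray(f['t'])); return p[:2]/p[2]
E
python3 - <<'E'
from h import *
s=manip.state(); print(s)
for n in ['top','scene']:
    f=grab(n,n+'0.png'); np.savez('pics/'+n+'0.npz',**f)
    print(n,-f['R'].T@f['t'],f['mtx'][0,0])
E
```

```text
{'time': 0.0, 'joint_pos': array([-1.28200718e+00,  5.33567281e-02,  1.61430890e+00, -2.80273588e-05,
        1.47599182e+00, -1.18999219e-01]), 'joint_vel': array([-3.99267519e-05,  1.73087369e-03, -1.18995425e-03,  6.29441450e-04,
       -5.46708581e-04,  6.35879189e-04]), 'joint_efforts': array([ 2.06335259e-03, -3.93681479e+01, -3.70173812e+01, -1.27292139e-05,
        7.01893194e-03,  2.03464850e-06]), 'tool_pos': array([ 0.24767598, -0.57314646,  0.2300542 ]), 'tool_rot': array([-1.02749367e-03,  9.79284700e-01,  2.02485580e-01, -1.01438995e-04]), 'contact_force': array([-0.08411589, -0.52796204, -0.16960675]), 'ft_torque': array([ 0.03187776, -0.011368  ,  0.00647701]), 'grasp_force': 0.0, 'gripper_width': 1.000575165947045}
top [0.39135907 0.01785016 1.42600079] 495.94177250443045
scene [ 1.14061415 -0.77067053  0.75369593] 388.5813193010433
```

View pics/top0.png

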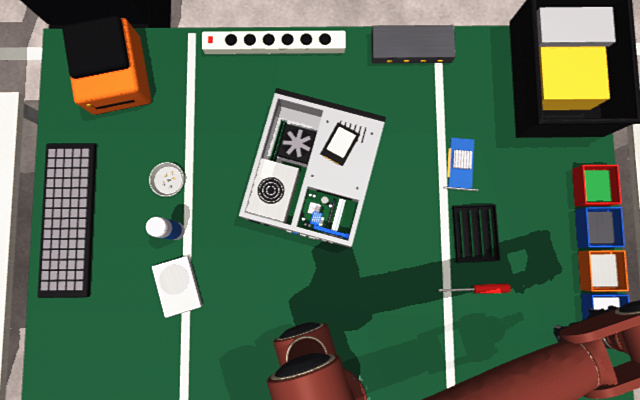

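View pics/scene0.png

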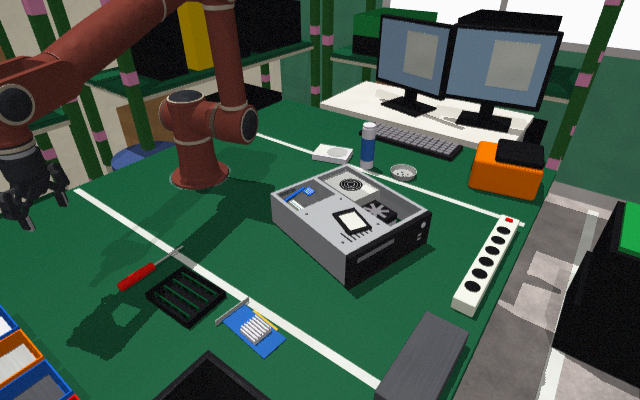

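The top view shows the computer with its rear edge from (239,221) to (351,246). The opening is near (327,212), with the white card at about (338,212) and the blue lever at about (318,218). Next I'll enlarge that region and get a first estimate.

```bash
python3 - <<'E'
from h import *
f=dict(np.load('pics/top0.npz'))
c=f['frame'][170:260,230:370]; cv2.imwrite('pics/c1.png',cv2.resize(c,None,fx=5.5,fy=5.5,interpolation=cv2.INTER_CUBIC))
for n,uv in dict(rl=(239,221),rr=(351,246),fl=(277,91),fr=(385,118),op=(327,212)).items(): print(n,ray(f,uv,.112).round(3))
w=grab('wrist'); s=manip.state()
from scipy.spatial.transform import Rotation as R
q=s['tool_rot']; T=R.from_quat(q,scalar_first=True).as_matrix()
print('cam in tool',T.T@(-w['R'].T@w['t']-s['tool_pos']),'\n',(w['R']@T).round(3),w['mtx'][0,0]); print(T.round(3))
E
```

```text
rl [0.501 0.233 0.112]
rr [ 0.432 -0.063  0.112]
fl [0.857 0.133 0.112]
fr [ 0.779 -0.161  0.112]
op [ 0.523 -0.001  0.112]
cam in tool [ 0.07303665  0.00059657 -0.14198684] 
 [[ 0.     1.     0.001]
 [-0.957  0.    -0.29 ]
 [-0.29  -0.001  0.957]] 275.71610594149115
[[ 0.918  0.397 -0.   ]
 [ 0.397 -0.918  0.002]
 [ 0.    -0.002 -1.   ]]
```

View pics/c1.png

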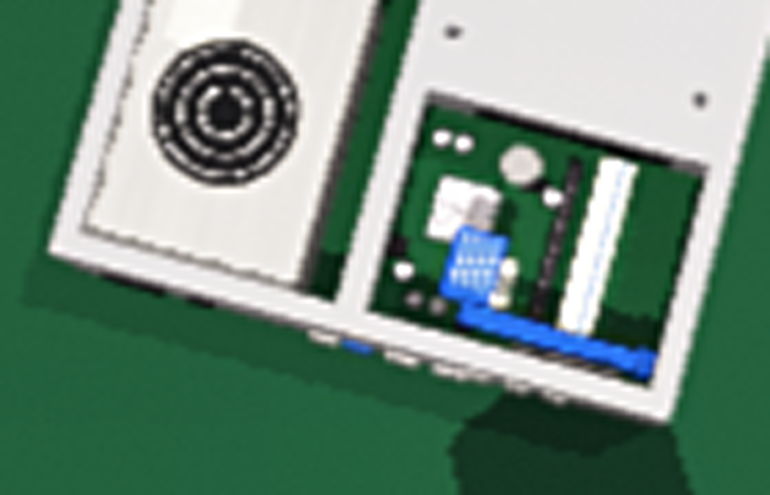

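The enlarged crop shows the opening corners clearly, at crop pixels (428,93), (706,168), (650,385) and (370,312). The white card is at about (600,245), and the blue pad at (475,265) with its bar running to (655,365). I'll move beside the opening with the fingers shutting and look again from near.

Emit:
play_rows(
  series=[
    [[0.018,0.035,0.002,0,0,5.2,0.5],[0.018,0.035,0.002,0,0,5.2,0],[0.018,0.035,0.002,0,0,5.2,0],[0.018,0.035,0.002,0,0,5.2,0],[0.018,0.035,0.002,0,0,5.2,0],[0.018,0.035,0.002,0,0,5.2,0],[0.018,0.035,0.002,0,0,5.2,0],[0.018,0.035,0.002,0,0,5.2,0],[0.018,0.035,0.002,0,0,5.2,0],[0.018,0.035,0.002,0,0,5.2,0]],
  ],
)

```text
time: 1.15
tool_pos: [0.4282, -0.2221, 0.2512]
tool_rot: [-0.0, 0.79, 0.613, 0.0]
contact_force: [0.5, -0.3, -0.1]
gripper_width: -0.001
grasp_force: 0.0
```

Emit:
play_rows(
  series=[
    [[0.019,0.035,0,0,0,0,0],[0.019,0.035,0,0,0,0,0],[0.019,0.035,0,0,0,0,0],[0.019,0.035,0,0,0,0,0],[0,0,0,0,0,0,0],[0,0,0,0,0,0,0]],
  ],
)

```text
time: 1.75
tool_pos: [0.5038, -0.083, 0.2509]
tool_rot: [-0.0, 0.791, 0.612, -0.0]
contact_force: [-0.6, 0.6, 0.5]
gripper_width: -0.0
grasp_force: 0.0
```

```bash
python3 - <<'E'
from h import *
f=grab('wrist','w1.png'); np.savez('pics/w1.npz',**f)
s=manip.state(); print(s['tool_pos'],s['tool_rot'],s['gripper_width'],s['joint_pos'],s['contact_force'])
t=dict(np.load('pics/top0.npz'))
for c in [(428,93),(706,168),(650,385),(370,312)]:
    print(ray(t,[230+(c[0]+.5)/5.5-.5,170+(c[1]+.5)/5.5-.5],.112).round(4))
E
```

```text
[ 0.50359515 -0.08380906  0.25095762] [-1.35137467e-04  7.91278192e-01  6.11456163e-01 -4.06561403e-04] -0.0005200723512684925 [-3.10482389e-01 -2.36384550e-01  1.85060318e+00 -5.17314339e-04
  1.52805747e+00 -5.54630286e-02] [ 0.18831227  0.56195397 -0.22113316]
[0.5921 0.0512 0.112 ]
[ 0.5541 -0.0835  0.112 ]
[ 0.4491 -0.0548  0.112 ]
[0.4855 0.0798 0.112 ]
```

View pics/w1.png

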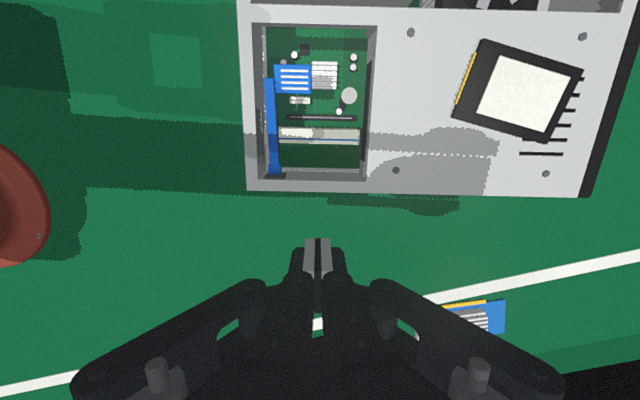

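The wrist view shows the opening at about (252..377, 24..180). The blue pad is at (292,79), the card top is the strip at (320,135), and the fingertips are at (318,240). I'll enlarge the opening to pick corners.

```bash
python3 - <<'E'
from h import *
f=dict(np.load('pics/w1.npz'))
c=f['frame'][10:200,230:400]; cv2.imwrite('pics/c2.png',cv2.resize(c,None,fx=3.1,fy=3.1,interpolation=cv2.INTER_CUBIC))
E
```

```text
(no output)
```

View pics/c2.png

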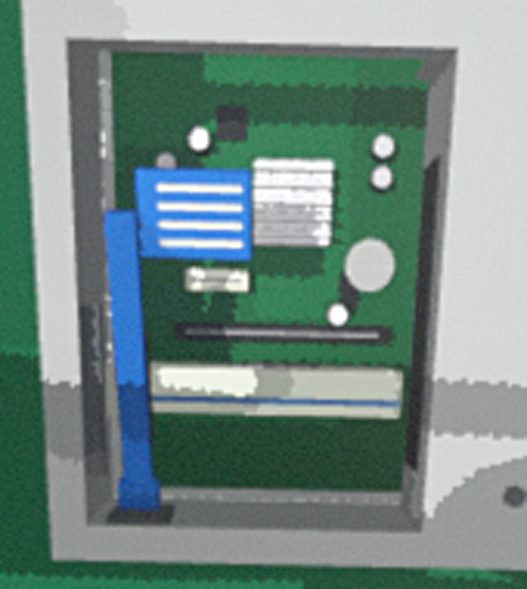

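The opening corners in this crop are (67,40), (458,48), (422,531) and (87,525). The card top runs from (152,362) to (401,414), and the pad from (135,169) to (252,259).

```bash
python3 - <<'E'
from h import *
f=dict(np.load('pics/w1.npz'))
P=lambda c,z: ray(f,[230+(c[0]+.5)/3.1-.5,10+(c[1]+.5)/3.1-.5],z)
C=[P(c,.112) for c in [(67,40),(458,48),(422,531),(87,525)]]  # (-x+y),(+x+y),(+x-y),(-x-y)
print(np.round(C,4))
o=np.mean(C,0); ex=(C[1]+C[2]-C[0]-C[3])[:2]; ey=(C[0]+C[1]-C[2]-C[3])[:2]
ax=np.arctan2(ex[1],ex[0]); ay=np.arctan2(-ey[0],ey[1]); print('o',o.round(4),'ax,ay',ax,ay,'size',np.linalg.norm(ex)/2,np.linalg.norm(ey)/2)
a=(ax+ay)/2; A=np.array([[np.cos(a),-np.sin(a)],[np.sin(a),np.cos(a)]])
loc=lambda X:(A.T@(X-o)[:2]*1000).round(1)
for z in (.079,.082): print('card',z,[loc(P(c,z)) for c in [(152,362),(402,370),(400,415),(152,412)]], loc(np.mean([P(c,z) for c in [(152,362),(402,370),(400,415),(152,412)]],0)))
for z in (.1,.109): print('pad',z,[loc(P(c,z)) for c in [(135,169),(250,170),(252,260),(140,257)]])
for n,d in dict(card=(.0035,-.0285),pad=(-.0185,.0295)).items(): print(n,o[:2]+A@d)
s=manip.state(); print(s['tool_pos'], loc(s['tool_pos']))
from scipy.spatial.transform import Rotation as R
T=R.from_quat(s['tool_rot'],scalar_first=True).as_matrix(); print('yaw tool',np.arctan2(T[1,0],T[0,0]), a+np.pi/2)
E
```

```text
[[ 0.4849  0.0808  0.112 ]
 [ 0.5932  0.0507  0.112 ]
 [ 0.5546 -0.0861  0.112 ]
 [ 0.4462 -0.0559  0.112 ]]
o [ 0.5197 -0.0026  0.112 ] ax,ay -0.27153386865716117 -0.2755147352874265 size 0.11243187747690438 0.1420843650008281
card 0.079 [array([-38., -19.]), array([ 50.9, -19.9]), array([ 51.2, -35.7]), array([-38.3, -36.4])] [  6.4 -27.7]
card 0.082 [array([-37.6, -18.9]), array([ 50.4, -19.8]), array([ 50.7, -35.4]), array([-37.9, -36.1])] [  6.4 -27.6]
pad 0.1 [array([-39.2,  39.6]), array([-3.4, 40.1]), array([-2.4, 13.9]), array([-38.3,  14.1])]
pad 0.109 [array([-37.9,  38.2]), array([-3.2, 38.6]), array([-2.2, 13.2]), array([-37. ,  13.4])]
card [ 0.51539582 -0.0310205 ]
pad [0.50988101 0.03076612]
[ 0.50359515 -0.08380906  0.25095762] [  6.4 -82.5]
yaw tool 1.3157994157767854 1.2972720248226026
```

The opening size matches (112 × 142 mm), and the estimate from the top camera agrees within 1 mm. Next I'll move over the card and go down to just above it.

Emit:
play_rows(
  series=[
    [[0.006,0.0265,-0.01,0,0,-1,0],[0.0055,0.0265,-0.02,0,0,0,0],[0,0,-0.03,0,0,0,0],[0,0,-0.03,0,0,0,0],[0,0,-0.03,0,0,0,0],[0,0,-0.02,0,0,0,0],[0,0,0,0,0,0,0],[0,0,0,0,0,0,0],[0,0,0,0,0,0,0]],
  ],
)

```text
time: 2.7
tool_pos: [0.5165, -0.0316, 0.1132]
tool_rot: [0.001, 0.797, 0.604, 0.001]
contact_force: [-0.9, 0.7, -0.5]
gripper_width: -0.005
grasp_force: 0.0
```

```bash
python3 - <<'E'
from h import *
f=grab('wrist','w2.png'); s=manip.state(); print(s['tool_pos'],s['contact_force'])
E
```

```text
[ 0.51657876 -0.03144366  0.11336361] [-0.4941345   0.09724376 -0.36150709]
```

View pics/w2.png

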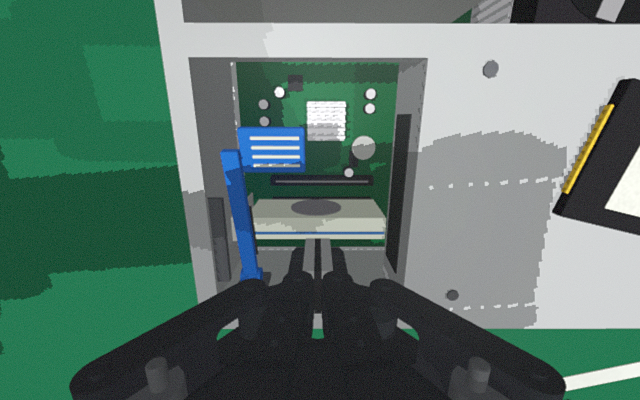

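The tip, at about (318,245), is in line with the card's top strip at (255-385, 217-240). The blue lever is clear to the left and the rim is clear on both sides. Now I'll press down.

Emit:
play_rows(
  series=[
    [[0,0,-0.015,0,0,0,0],[0,0,-0.012,0,0,0,0],[0,0,-0.003,0,0,0,0],[0,0,-0.002,0,0,0,0],[0,0,-0.002,0,0,0,0],[0,0,-0.002,0,0,0,0],[0,0,-0.002,0,0,0,0],[0,0,0,0,0,0,0]],
  ],
)

```text
time: 3.55
tool_pos: [0.5147, -0.0306, 0.0739]
tool_rot: [-0.001, 0.797, 0.604, -0.001]
contact_force: [-5.5, 0.4, 8.9]
gripper_width: -0.001
grasp_force: 4.3
```

Emit:
play_rows(
  series=[
    [[0,0,-0.001,0,0,0,0],[0,0,-0.001,0,0,0,0],[0,0,0,0,0,0,0],[0,0,0,0,0,0,0]],
  ],
)

```text
time: 3.95
tool_pos: [0.5148, -0.0306, 0.0738]
tool_rot: [-0.001, 0.797, 0.605, -0.001]
contact_force: [-11.8, 0.7, 20.4]
gripper_width: 0.0
grasp_force: 9.7
```

Force rises with no further motion, so the card is home. I'll lift straight up, then go over the lever pad, pressing 9 mm toward +x of its centre to keep clear of the rear rim.

Emit:
play_rows(
  series=[
    [[0,0,0.004,0,0,0,0],[0,0,0.02,0,0,0,0],[0,0,0.025,0,0,0,0],[0,0,0.02,0,0,0,0],[0.001,0.019,0,0,0,0,0],[0.001,0.02,0,0,0,0,0],[0.001,0.02,0,0,0,0,0],[0,0,0,0,0,0,0],[0,0,0,0,0,0,0]],
  ],
)

```text
time: 4.85
tool_pos: [0.5181, 0.0283, 0.1397]
tool_rot: [-0.0, 0.796, 0.605, -0.0]
contact_force: [0.5, 0.2, 0.7]
gripper_width: -0.002
grasp_force: 0.0
```

```bash
python3 - <<'E'
from h import *
f=grab('wrist','w3.png'); s=manip.state(); p=s['tool_pos']; print(p,s['contact_force'])
a=-.2735; A=np.array([[np.cos(a),-np.sin(a)],[np.sin(a),np.cos(a)]]); print(A.T@(p[:2]-[.5197,-.0026]))
E
```

```text
[0.51814606 0.02795041 0.13982803] [0.0492436  0.43584908 0.68163797]
[-0.00974794  0.02899517]
```

View pics/w3.png

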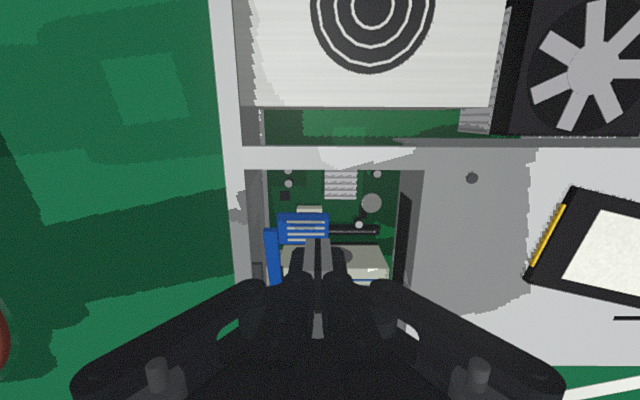

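The tip, at about (318,240), sits over the right half of the blue pad (278-328, 212-245), with the rims clear. I'll shift 3 mm toward -x and press down.

Emit:
play_rows(
  series=[
    [[-0.003,0.001,-0.01,0,0,0,0],[0,0,-0.014,0,0,0,0],[0,0,-0.006,0,0,0,0],[0,0,-0.004,0,0,0,0],[0,0,-0.004,0,0,0,0],[0,0,-0.004,0,0,0,0],[0,0,-0.004,0,0,0,0],[0,0,-0.004,0,0,0,0],[0,0,-0.004,0,0,0,0],[0,0,0,0,0,0,0]],
  ],
)

```text
time: 5.9
tool_pos: [0.5155, 0.0291, 0.0859]
tool_rot: [0.0, 0.797, 0.604, -0.0]
contact_force: [-0.8, 0.4, 0.4]
gripper_width: -0.001
grasp_force: 0.2
```

Emit:
play_rows(
  series=[
    [[0,0,-0.003,0,0,0,0],[0,0,-0.002,0,0,0,0],[0,0,-0.002,0,0,0,0],[0,0,0,0,0,0,0]],
  ],
)

```text
time: 6.3
tool_pos: [0.5153, 0.0292, 0.079]
tool_rot: [0.0, 0.797, 0.604, -0.0]
contact_force: [0.3, 0.8, 0.4]
gripper_width: 0.002
grasp_force: 0.6
```

Emit:
play_rows(
  series=[
    [[0,0,-0.001,0,0,0,0],[0,0,-0.001,0,0,0,0],[0,0,-0.001,0,0,0,0],[0,0,0,0,0,0,0],[0,0,0,0,0,0,0]],
  ],
)

```text
time: 6.8
tool_pos: [0.5155, 0.0291, 0.0776]
tool_rot: [0.0, 0.797, 0.604, -0.0]
contact_force: [-3.3, 0.1, 9.6]
gripper_width: -0.002
grasp_force: 4.8
```

```bash
python3 - <<'E'
from h import *
f=grab('wrist','w4.png'); s=manip.state(); print(s['tool_pos'],s['contact_force'])
E
```

```text
[0.51547486 0.02911011 0.07757711] [-3.43310577  1.0543882  10.40657438]
```

View pics/w4.png

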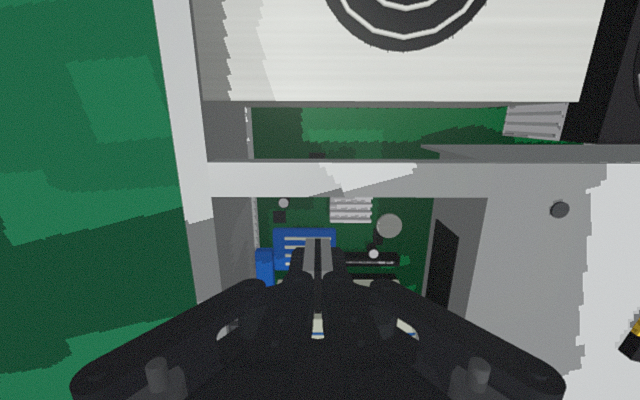

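The tip is pressing the pad at about (305,250), and at z = 0.0776 the force has built to 10 N, so the lever is home. I'll retreat straight up and check.

Emit:
play_rows(
  series=[
    [[0,0,0.004,0,0,0,0],[0,0,0.02,0,0,0,0],[0,0,0.03,0,0,0,0],[0,0,0.03,0,0,0,0],[-0.01,-0.04,0.03,0,0,0,0],[-0.01,-0.04,0.03,0,0,0,0],[-0.01,-0.04,0.03,0,0,0,0],[0,0,0,0,0,0,0],[0,0,0,0,0,0,0],[0,0,0,0,0,0,0]],
  ],
)

```text
time: 7.85
tool_pos: [0.4852, -0.0876, 0.2467]
tool_rot: [-0.001, 0.797, 0.605, -0.001]
contact_force: [0.2, -0.5, -0.9]
gripper_width: -0.003
grasp_force: 0.0
```

```bash
python3 - <<'E'
from h import *
f=grab('wrist'); s=manip.state(); print(s['time'],s['tool_pos'],s['contact_force'])
a=-.2735; A=np.array([[np.cos(a),-np.sin(a)],[np.sin(a),np.cos(a)]])
g=f['frame'].copy()
for cx,cy,hx,hy,z in [(3.5,-28.5,48,8,.074),(-18.5,29.5,18,13,.078)]:
    q=[proj(f,np.r_[np.array([.5197,-.0026])+A@(np.array([cx+i*hx,cy+j*hy])/1000),z]) for i,j in [(-1,-1),(1,-1),(1,1),(-1,1)]]
    cv2.polylines(g,[np.round(q).astype(int)],True,(0,0,255),1)
cv2.imwrite('pics/w5.png',cv2.resize(g[0:260,180:480],None,fx=2.3,fy=2.3))
E
```

```text
7.9 [ 0.48517509 -0.08731856  0.24643808] [ 0.40720607 -0.06865382  0.08241347]
```

View pics/w5.png

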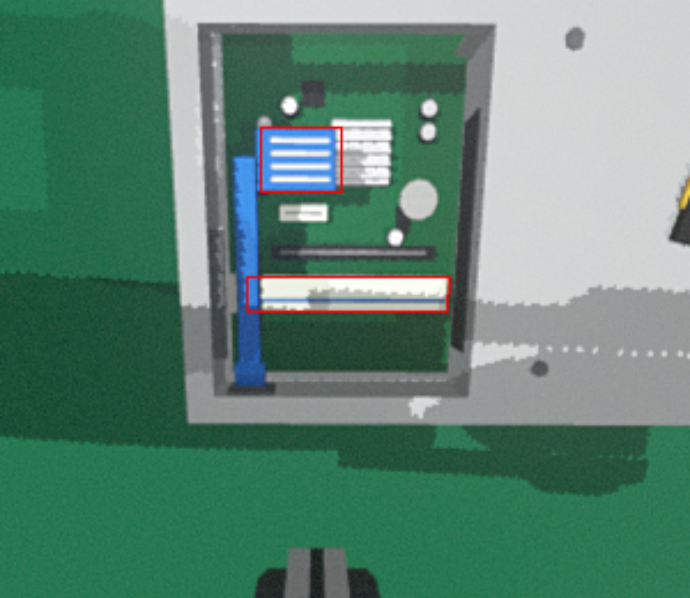

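The pad and the card top both match the outlines drawn for their seated positions, the pad at about (300,160) and the card at (348,294), so I'm handing in.

```bash
python3 -c "
from plant import manip
print(manip.job_done())"
```

```text
the job is handed in; nothing more can be done
None
```

I pushed the card down to its dead stop, then pressed the lever down to its own, with no sign of chassis contact; the arm is withdrawn clear and the job is handed in (about 8 s used, no verdict returned).

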